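# Hold an offcut square in the jig with one diagonal push

## Task

A small blue-lidded tin is in the way in the squaring jig: take it out and stand it upright on the bare bench beside the jig plate. Then slide the blue bevelled offcut home, its long side flush along the fence and its end up against the stop block, and press it firmly against the fence and down on the plate at once with one steady diagonal push, so that it can be drilled. Finish while still holding it pressed like this (do not let go), and do not disturb the battery, the spanner or the petri dish.

Things in the scene. Friction and masses are not known exactly. Their poses are not given: they have to be found in the camera images.
- jig_plate: green smooth base plate of the squaring jig, fixed to the bench, place and yaw differ each time. Origin on the bench under it; x points away from the robot to the fence, y along the fence to the left, z up. It covers x -100 to +90 mm, y -110 to +110 mm; its top is 8 mm above the bench.
- fence: aluminium fence bar fixed on the far edge of the plate, 20 (x) x 220 (y) x 20 mm high, axes parallel to the plate's. Origin: centre of its underside, on the plate's top. Its working face is the one towards the robot, at x = -10 mm; its top is 20 mm above the plate.
- stop_block: steel stop block fixed on the plate near the fence's left end, at a different place along the fence each time. Axes as the plate's, origin on the plate's top. y -10 to +10 mm, x -40 to +31 mm, 24 mm high; black knob over the fence up to 32 mm. Working face: the right-hand one, y = -10 mm; the offcut's left end goes against it.
- offcut: loose slippery blue plastic block, 0.18 to 0.33 kg, 45 (x) x 90 (y) x 45 mm (z), on the plate short of the fence, turned up to 0.35 rad. Origin: underside centre. Far side (x = +22.5 mm) upright, goes to the fence. Near top edge sawn off at 45 degrees, 15 x 15 mm: near side (x = -22.5 mm) upright to z = 30 mm, then slopes to the top at x = -7.5, z = 45. A push square on it presses it both ways.
- tin: small loose round tin, white with a dark blue lid, 47 mm across, 28 mm high, 0.09 kg. Origin: centre of its underside. At first it stands on the plate close to the fence, where the offcut must go. Grasp it across its diameter along the fence's direction, since the fence is too close for a finger.
- battery: loose block battery, black and orange, 26 x 50 x 17 mm, lying on the bench to the right of the jig; leave alone. Origin: centre of its underside.
- spanner: loose steel spanner, 164 mm long, 30 mm wide, 8 mm high, lying on the bench to the right of and nearer than the jig; leave alone. Origin: centre of its underside.
- petri_dish: loose clear petri dish, 67 mm across, 19 mm high, on the bench behind the jig; leave alone. Origin: centre of its underside.

How it is judged:
On the way, in this order (a step that is already met when the one before it is completed fails the run):
1. the tin stands upright on the bench, off the jig plate, and is let go (height (world z) of tin between -0.005 and 0.004 m and angle between tin's own z axis and vertical below 0.12 rad and linear speed of tin below 0.02 m/s and contact force between tin and the arm below 0.1 N and contact force between tin and the fingers below 0.1 N), for 0.2 s.
2. the offcut lies flush along the fence with its end at the stop block (x of offcut in the frame of fence above -0.0355 m and angle between the x axis of offcut and the x axis of fence, either way round below 0.05 rad and y of offcut in the frame of stop_block above -0.059 m and angle between offcut's own z axis and vertical below 0.05 rad), for 0.1 s.
At the end, for the whole second after the job is handed in: Still pressed by the robot: offcut flat and at rest, within 3 mm of the fence and 0.05 rad parallel, end within 4 mm of the stop, over 3 N on the fence and from the robot, over 6.5 N on the plate (its weight is at most 3.2 N). Tin upright on the bench off the plate, untouched (all of step 1 and all of step 2 and x of offcut in the frame of fence below -0.029 m and y of offcut in the frame of stop_block below -0.052 m and linear speed of offcut below 0.01 m/s and contact force between offcut and fence above 3 N and contact force between offcut and jig_plate above 6.5 N and (contact force between offcut and the arm above 3 N or contact force between offcut and the fingers above 3 N)); the arm keeps its last pose, push and grip.
It fails at once if the battery is shifted by more than 20 mm (distance of battery from where it was at the start of the episode above 0.02 m).
It fails at once if the spanner is shifted by more than 20 mm (distance of spanner from where it was at the start of the episode above 0.02 m).
It fails at once if the petri dish is shifted by more than 20 mm (distance of petri_dish from where it was at the start of the episode above 0.02 m).
It fails at once if the tin is knocked over (angle between tin's own z axis and vertical above 0.7 rad).
It also fails if it takes over 64 s, if anything falls off the work surface, if the arm or the gripper's body presses on something with over 40 N, if the wrist force passes 120 N, or if a joint passes its speed limit or range.

## Robot

A 6-joint arm with a two-finger parallel gripper is mounted at the origin on a cart in front of the work surface, level with it; the furniture and walls round the work are solid. World frame = base frame: x ahead of the robot, y to its left, z up, the work surface at z = 0. Lengths are in m, angles in rad, forces in N, time in s.
With the tool pointing down it reaches from about 0.3 to 0.875 m from the base axis. Payload 6.4 kg.
Tool frame: the origin (TCP) lies on the centre line of the jaws, within the pads' length; the fingertips stand 17 mm ahead of it and the grasp point (between the pads) lies 2 mm behind it (tcp_to_tips is the distance from the TCP to the fingertips, in m); z points along the fingers, y is the line along which they close (so a half turn about z gives the same grasp; the last joint's range is limited). The gripper opens to 88 mm and grips with 3 to 60 N. Pads are 18 mm wide; open, the fingers measure 123 mm over their backs; the gripper's body (75 mm by 187 mm) begins 45 mm behind the grasp point.
Start: joints at [-1.309, 0.181, 1.607, -0, 1.354, -0.206], TCP at [0.259, -0.513, 0.256] pointing down, gripper open.
Joint ranges: [-2.99, 2.99], [-0.89, 2.07], [0.3, 2.58], [-1.14, 4.28], [0, 2.63], [-3.12, 3.12]. Speed limits (rad/s): [2.57, 2.57, 3.01, 3.14, 3.14, 3.14].

## Interface

Orientations are given as a 3x3 rotation matrix whose columns are the frame's x, y, z axes.
In Python, from bench import * gives the robot as it stands.
- The arm moves only by the tool step_arm, never from a script. Its argument "increments" is one flat list of numbers, 6 for each row, row after row: the shift along the tool's x, y, z in units of 25 mm (1.0 is 25 mm), then the turn, a rotation vector about the tool's x, y, z in units of 120 degrees (1.0 is 120 degrees). In form: [dx, dy, dz, rx, ry, rz, dx, dy, dz, rx, ry, rz, ...]. A call has 1 to 10 rows; each row shifts and turns the commanded pose from where the row before left it, along the tool's axes as they then stand; what a row does not reach is not made up. A row lasts 1/8 s, in which the tool goes at most 62.5 mm and 10.7 degrees, less where a joint would pass 70% of its speed; a pose out of reach is approached as far as the arm can. A call with a number of a shift or a turn outside -1 to 1 is refused whole. A call with a gripper value outside its range is refused whole. "gripper" is the closure, from -1 (fully open) to 1 (shut), set as the call begins (left out, the last holds). The fingers move at their own pace and stop on an object; "newtons" is the grip in N (left out, the last holds). Time passes only in rows, so rows that do not move let the fingers close. It gives the time, the measured TCP pose, the force, the opening and the grip force at its end, in the units of the state.
- get_state(): the state, without advancing time (a new reading comes with each control period).
- grab_frame(name): name is "scene" or "top" or "wrist"; returns (picture, depth): 420x560x3 uint8, blue, green, red; 420x560 float32, m along the optical axis (not along the pixel's ray), 0 where there is no reading.
- camera_info(name): a dict with "K" (3x3 intrinsics, pixels), "eye" and "attitude" of the camera in the world; the wrist camera has in their place "hand_eye" (4x4, takes a point from camera to tool coordinates, whose origin is the TCP and whose axes are the flange's). Camera axes: x right, y down, z forward; pixel columns grow to the right and rows downward; lengths in m; the calibration is good to about 2 mm. A picture is of the moment at which its call begins: read the wrist's pose just before it. camera_info takes no time and is no camera call.
- sign_off(): hands the job in; it is judged then, once.
The state is a dict: "t": time; "qpos": joint angles; "dq": joint speeds; "joint_efforts": joint torques, N m; "ee_pos": TCP position; "orientation": TCP orientation; "wrist_force": force on the tool from outside, world axes, zero at the start; "ft_torque": the same for the moment, N m; "finger_gap": finger opening in m; "finger_force": force on a finger pad.
Only numpy, scipy, OpenCV 4.12 (cv2) and the standard library are available. Lean on these libraries where they do the work, as an engineer would, in place of code of your own. Each camera call takes 0.05 s, during which the arm holds its last target. There are 200 camera calls.

## Working session

There is one attempt and no reset: what is moved stays moved. The work goes in short steps, Python scripts to look and compute and a tool call to move; the robot and the scene stay as the last step left them, time stands still between calls to the robot, and variables do not carry over. Pictures are saved under pics/ and viewed, at most 11 in all, crops included, and the job is handed in when it is done.

Besides the shell and the picture viewer there is one more tool, called after "Call:" as a command line: name --argument value ..., lists and objects as JSON in quotes. step_arm: Moves the arm, as the interface text tells. Shifts and turns lie within -1 to 1; 1 stands for 25 mm of shift or 120 degrees of turn. Its arguments: {"type":"object","properties":{"increments":{"type":"array"},"gripper":{"type":"number"},"newtons":{"type":"number"}},"required":["increments"]}

```bash
mkdir -p pics; ls
python3 - <<'E'
from bench import *
import cv2,numpy as np
print(get_state())
for n in ("top","scene"):
    p,d=grab_frame(n); cv2.imwrite(f"pics/{n}0.png",p); np.save(f"pics/{n}0.npy",d); print(n,camera_info(n))
print(camera_info("wrist"))
E
```

```text
pics
{'t': 0.0, 'qpos': array([-1.30927127e+00,  1.81543034e-01,  1.60799934e+00,  1.63059049e-05,
        1.35379559e+00, -2.06312692e-01]), 'dq': array([-0.00113989, -0.0009213 , -0.00018955, -0.00119797,  0.00098474,
        0.00020518]), 'joint_efforts': array([-8.54186110e-04, -4.33859181e+01, -3.41859484e+01,  7.00830482e-02,
        3.85953288e-02, -1.09938142e-04]), 'ee_pos': array([ 0.25918069, -0.51270914,  0.25481318]), 'orientation': array([[ 8.92547126e-01,  4.50953919e-01, -4.35872788e-04],
       [ 4.50953976e-01, -8.92545604e-01,  1.69007292e-03],
       [ 3.73108665e-04, -1.70502829e-03, -9.99998477e-01]]), 'wrist_force': array([-0.50486104,  0.3061934 , -0.20675334]), 'ft_torque': array([ 0.00654437, -0.02146052, -0.0722983 ]), 'finger_force': 0.0, 'finger_gap': 0.08785403034030813}
top {'K': array([[515.6019095 ,   0.        , 277.22450224],
       [  0.        , 515.6019095 , 211.06361491],
       [  0.        ,   0.        ,   1.        ]]), 'eye': array([ 0.46448003, -0.25991615,  1.04829656]), 'attitude': array([[-2.22221042e-02, -9.92739798e-01,  1.18211130e-0
[... 320 characters left out ...]
-0.9027803 ,  0.56453664]), 'attitude': array([[ 0.81464154, -0.3117802 ,  0.48903197],
       [-0.57979868, -0.45799341,  0.67385127],
       [ 0.01387994, -0.83248733, -0.5538702 ]])}
{'K': array([[302.23578955,   0.        , 277.90635887],
       [  0.        , 302.23578955, 213.60903767],
       [  0.        ,   0.        ,   1.        ]]), 'hand_eye': array([[ 5.05845218e-04, -9.55783453e-01, -2.94070971e-01,
         7.55099154e-02],
       [ 9.99999523e-01,  2.37907217e-04,  9.46904736e-04,
         1.03022118e-03],
       [-8.35074272e-04, -2.94071310e-01,  9.55783117e-01,
        -1.28893967e-01],
       [ 0.00000000e+00,  0.00000000e+00,  0.00000000e+00,
         1.00000000e+00]])}
```

View pics/top0.png

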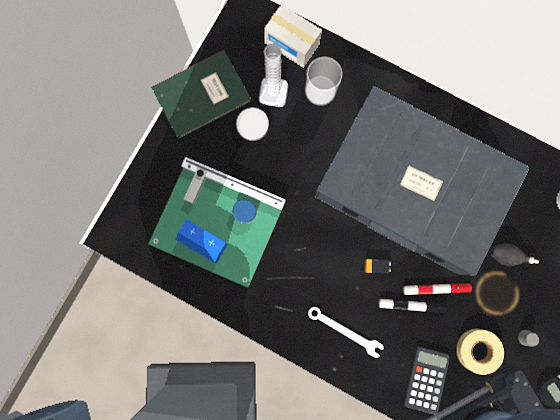

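View pics/scene0.png

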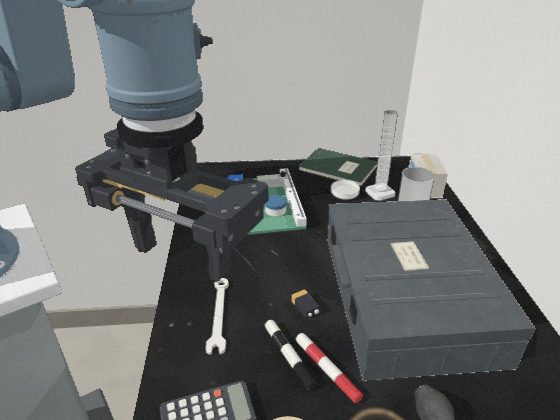

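The top view shows the jig plate at about (150–285, 158–288), the fence from (185,160) to (284,202), the stop block at (195,187), the tin at (244,211) and the offcut at (200,241). The battery is at (378,266), the spanner at (345,330) and the dish at (253,124). The scene view shows the same layout, with the arm hiding the offcut.

```bash
cat > h.py <<'E'
import cv2,numpy as np
from bench import *
def cast(n,px,z,st=None):
    c=camera_info(n); K=c["K"]; px=np.asarray(px,float).reshape(-1,2)
    if n=="wrist":
        R0=st["orientation"]; H=c["hand_eye"]; R=R0@H[:3,:3]; e=R0@H[:3,3]+st["ee_pos"]
    else: R,e=c["attitude"],c["eye"]
    d=np.c_[px,np.ones(len(px))]@np.linalg.inv(K).T@R.T
    return e+d*((z-e[2])/d[:,2])[:,None]
def big(m):
    m=m.astype(np.uint8)*255
    c,_=cv2.findContours(m,cv2.RETR_EXTERNAL,cv2.CHAIN_APPROX_NONE)
    return sorted(c,key=cv2.contourArea)[::-1]
def rect(n,cnt,z,st=None):
    w=cast(n,cnt.reshape(-1,2),z,st)[:,:2]*1000
    r=cv2.minAreaRect(w.astype(np.float32)); return r,cv2.boxPoints(r)
E
python3 - <<'E'
from h import *
p=cv2.imread("pics/top0.png"); h=cv2.cvtColor(p,cv2.COLOR_BGR2HSV); H,S,V=[h[...,i].astype(int) for i in range(3)]
roi=np.zeros(p.shape[:2],bool); roi[150:300,140:300]=1
blue=roi&(H>98)&(H<125)&(S>120)
green=roi&(H>65)&(H<95)&(S>60)&(V>60)
white=roi&(S<40)&(V>150)
for nm,m,z in(("green",green,.008),("blue",blue,.045),("blue",blue,.036),("white",white,.028)):
    for c in big(m)[:3]:
        if cv2.contourArea(c)<60: continue
        r,b=rect("top",c,z); print(nm,z,cv2.contourArea(c),cv2.boundingRect(c),np.round(r[0]),np.round(r[1]),round(r[2],1),np.round(b).tolist())
q=p[150:300,140:300]; cv2.imwrite("pics/crop1.png",cv2.resize(q,None,fx=5,fy=5,interpolation=cv2.INTER_CUBIC)[:,:800][:600])
E
```

```text
green 0.008 8584.5 (148, 168, 134, 120) [ 559. -136.] [222. 170.] 65.4 [[436.0, -201.0], [590.0, -272.0], [682.0, -70.0], [528.0, 0.0]]
blue 0.045 1083.5 (176, 219, 52, 44) [ 529. -113.] [96. 46.] 58.4 [[484.0, -142.0], [523.0, -165.0], [574.0, -84.0], [535.0, -60.0]]
blue 0.045 390.5 (233, 200, 23, 23) [ 586. -198.] [43. 43.] 89.0 [[563.0, -219.0], [607.0, -220.0], [608.0, -177.0], [564.0, -176.0]]
blue 0.036 1083.5 (176, 219, 52, 44) [ 530. -111.] [97. 46.] 58.4 [[485.0, -140.0], [524.0, -165.0], [575.0, -82.0], [535.0, -58.0]]
blue 0.036 390.5 (233, 200, 23, 23) [ 587. -198.] [44. 44.] 89.0 [[564.0, -219.0], [608.0, -220.0], [609.0, -176.0], [565.0, -175.0]]
white 0.028 1339.5 (182, 157, 103, 53) [ 619. -164.] [221.  80.] 65.5 [[537.0, -247.0], [609.0, -281.0], [701.0, -80.0], [628.0, -47.0]]
white 0.028 416.5 (140, 277, 39, 23) [439. -28.] [76. 43.] 88.7 [[417.0, -66.0], [460.0, -67.0], [462.0, 9.0], [419.0, 10.0]]
```

View pics/crop1.png

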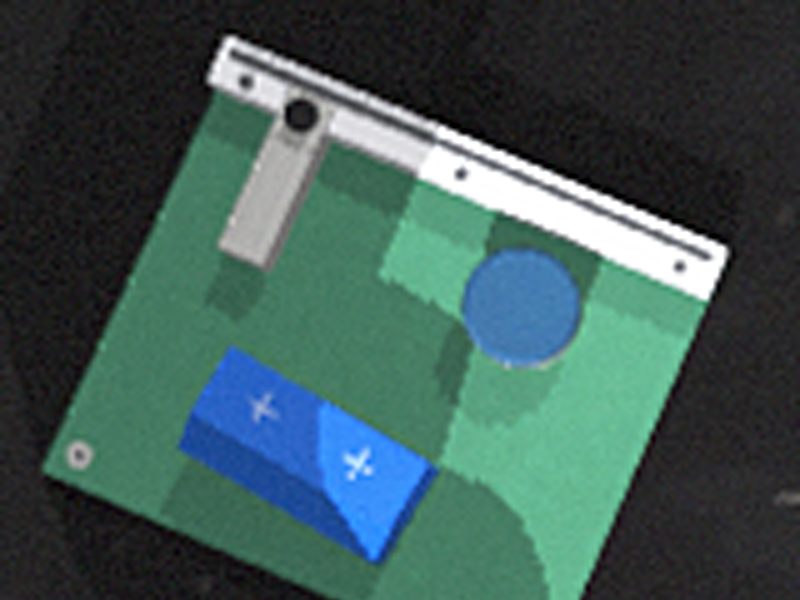

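The crop shows the plate yawed about -24.5° with its origin near (573,-142) mm. The tin is at crop (520,307), i.e. world (587,-198). The offcut is at crop (310,450), turned about 7° from the plate. Next I'll turn the tool to plate axes (tool x = plate x, tool y = −plate y) and fly over.

Call:
step_arm --increments '[0,0,0,0,0,0.0713,0,0,0,0,0,0.0713,0,0,0,0,0,0.0713,0,0,0,0,0,0.0713,0,0,0,0,0,0.0713,0,0,0,0,0,0.071,0,0,0,0,0,0]' --gripper -1

```text
t: 0.98
ee_pos: [0.2592, -0.513, 0.2552]
orientation: [[0.911, -0.413, -0.0], [-0.413, -0.911, 0.001], [-0.001, -0.001, -1.0]]
wrist_force: [0.1, 0.1, 0.4]
finger_gap: 0.0883
finger_force: 0.0
```

Call:
step_arm --increments '[0.4,-1,0,0,0,0,0.4,-1,0,0,0,0,0.4,-1,0,0,0,0,0.4,-1,0,0,0,0,0.4,-1,0,0,0,0,0.4,-1,0,0,0,0,0.4,-1,0,0,0,0,0.4,-1,0,0,0,0,0.4,-1,0,0,0,0,0.4,-1,0,0,0,0]'

```text
t: 2.22
ee_pos: [0.4545, -0.3264, 0.2555]
orientation: [[0.912, -0.411, -0.0], [-0.411, -0.912, 0.0], [-0.0, -0.0, -1.0]]
wrist_force: [0.9, -0.1, -0.5]
finger_gap: 0.0883
finger_force: 0.0
```

Call:
step_arm --increments '[0.2,-0.9,0.3,0,0,0,0.2,-0.9,0.3,0,0,0,0.2,-0.9,0.3,0,0,0,0.2,-0.9,0.3,0,0,0,0.2,-0.9,0.3,0,0,0,0.2,-0.9,0.3,0,0,0,0.2,-0.9,0.3,0,0,0,0,0,0,0,0,0,0,0,0,0,0,0]'

```text
t: 3.35
ee_pos: [0.5509, -0.1987, 0.2032]
orientation: [[0.911, -0.413, -0.0], [-0.413, -0.911, -0.0], [-0.0, 0.0, -1.0]]
wrist_force: [-0.4, 0.1, -0.2]
finger_gap: 0.0882
finger_force: 0.0
```

Run:
```python
from h import *
s=get_state(); p,d=grab_frame("wrist"); cv2.imwrite("pics/w1.png",p); np.save("pics/w1.npy",d)
import pickle; pickle.dump(s,open("pics/w1.pkl","wb"))
print(s["t"],s["ee_pos"],s["orientation"],s["qpos"])
```

```text
3.35 [ 0.55089171 -0.19872435  0.20324292] [[ 9.10703908e-01 -4.13059661e-01 -3.30840909e-04]
 [-4.13059740e-01 -9.10703905e-01 -2.20321028e-04]
 [-2.10292378e-04  3.37304281e-04 -9.99999921e-01]] [-5.48548058e-01  2.55004271e-01  1.62867309e+00 -3.78887918e-04
  1.25808273e+00  1.44817610e+00]
```

View pics/w1.png

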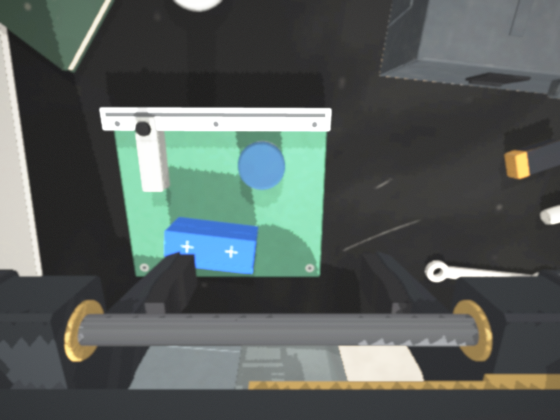

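The wrist view shows the fence top from (102,108) to (330,130), the stop block at (150,160), the tin lid at (261,165) and the offcut at about (165–257, 218–272).

```bash
cat >> h.py <<'E'
O=np.array([573,-142.5]);A=np.radians(-24.5)
def toplate(w,o=O,a=A):
    R=np.array([[np.cos(a),-np.sin(a)],[np.sin(a),np.cos(a)]]); return (np.atleast_2d(w)[:,:2]-o)@R
E
python3 - <<'E'
from h import *
import pickle
p=cv2.imread("pics/w1.png"); s=pickle.load(open("pics/w1.pkl","rb")); d=np.load("pics/w1.npy")
h=cv2.cvtColor(p,cv2.COLOR_BGR2HSV); H,S,V=[h[...,i].astype(int) for i in range(3)]
roi=np.zeros(p.shape[:2],bool); roi[95:300,95:340]=1
print("TCP plate",toplate(s["ee_pos"]*1000))
w=big(roi&(S<40)&(V>140)); c=w[0].reshape(-1,2); r,b=rect("wrist",w[0],.028,s); print("white",r,b.tolist(),toplate(b).round(1).tolist())
g=big(roi&(H>65)&(H<95)&(S>60)&(V>60))[0]; r,b=rect("wrist",g,.008,s); print("green",r,toplate(b).round(1).tolist())
bl=big(roi&(H>98)&(H<125)&(S>120))
for c in bl[:2]:
    for z in(.036,.053):
        r,b=rect("wrist",c,z,s); print("blue",z,r,toplate(r[0]).round(1),toplate(b).round(1).tolist())
q=p[100:290,95:340]; cv2.imwrite("pics/crop2.png",cv2.resize(q,None,fx=3,fy=3,interpolation=cv2.INTER_CUBIC))
E
```

```text
TCP plate [[  3.19817093 -60.3301397 ]]
white ((618.9761962890625, -165.4705352783203), (221.2368927001953, 81.52101135253906), 65.63592529296875) [[536.2119140625, -249.42251586914062], [610.472900390625, -283.0526428222656], [701.740478515625, -81.5185546875], [627.4794921875, -47.888427734375]] [[10.9, -112.6], [92.4, -112.4], [91.9, 108.9], [10.3, 108.7]]
green ((558.7417602539062, -137.72642517089844), (222.11952209472656, 168.45835876464844), 65.24942016601562) [[-99.7, -112.3], [68.8, -113.0], [69.8, 109.1], [-98.7, 109.9]]
blue 0.036 ((534.8023071289062, -113.87421417236328), (96.79068756103516, 57.018516540527344), 58.47962188720703) [[-46.6  10.2]] [[-80.8, -34.3], [-24.2, -41.3], [-12.4, 54.8], [-69.0, 61.7]]
blue 0.053 ((539.7033081054688, -120.60093688964844), (91.23399353027344, 53.74510955810547), 58.479679107666016) [[-39.4   6.1]] [[-71.6, -35.9], [-18.3, -42.4], [-7.1, 48.1], [-60.5, 54.7]]
blue 0.036 ((588.422119140625, -199.010986328125), (43.17781066894531, 43.86845016479492), 65.625244140625) [[ 37.5 -45. ]] [[15.6, -66.7], [59.4, -66.6], [59.4, -23.4], [15.5, -23.5]]
blue 0.053 ((590.2449340820312, -200.85015869140625), (40.69900894165039, 41.349979400634766), 65.62504577636719) [[ 39.9 -45.9]] [[19.3, -66.3], [60.6, -66.2], [60.5, -25.6], [19.2, -25.6]]
```

View pics/crop2.png

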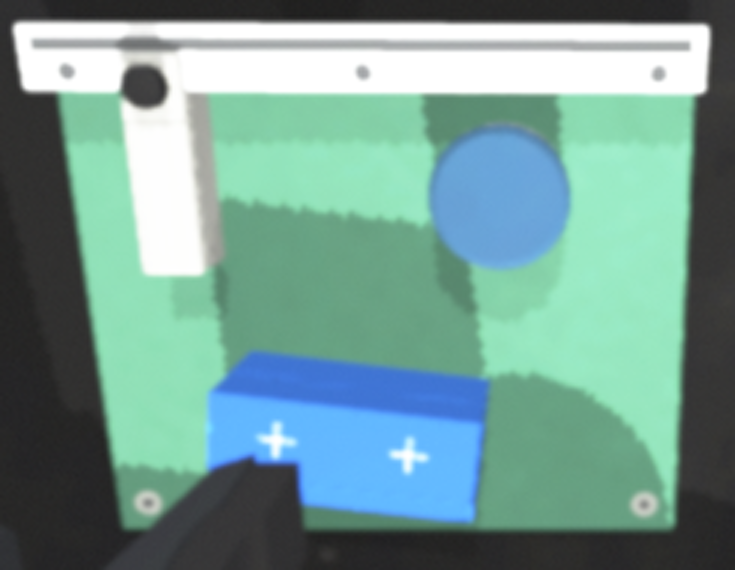

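The crop shows the stop's right top edge running from (185,100) to (206,272), and the offcut's far top edge from (212,390) to (487,422). The tin lid centre is at (500,195).

Call:
step_arm --increments '[0.343,-0.153,0.5,0,0,0,0.343,-0.153,0.5,0,0,0,0.343,-0.153,0.5,0,0,0,0.343,-0.153,0.5,0,0,0,0,0,0.7,0,0,0,0,0,0.7,0,0,0,0,0,0.7,0,0,0,0,0,0,0,0,0]'

```text
t: 4.4
ee_pos: [0.5873, -0.198, 0.0985]
orientation: [[0.91, -0.415, -0.003], [-0.415, -0.91, 0.002], [-0.004, -0.0, -1.0]]
wrist_force: [-0.5, 0.2, 0.5]
finger_gap: 0.0885
finger_force: 0.0
```

Run:
```python
from h import *
import pickle
s=pickle.load(open("pics/w1.pkl","rb"))
f=lambda px,z:toplate(cast("wrist",px,z,s)*1000).round(1).tolist()
print("stop",f([(163.7,190.7),(156.7,133)],.032)); print("far top",f([(165.7,230),(257.3,240.7)],.053)); print("far bot",f([(179,217.3),(258.3,226.7)],.008))
print("block stop left top",f([(95+143/3,100+275/3)],.032))
s=get_state(); p,d=grab_frame("wrist"); cv2.imwrite("pics/w2.png",p)
h=cv2.cvtColor(p,cv2.COLOR_BGR2HSV); H,S,V=[h[...,i].astype(int) for i in range(3)]
print(toplate(s["ee_pos"]*1000),s["ee_pos"])
for c in big((H>98)&(H<125)&(S>110))[:4]:
    print(cv2.contourArea(c),cv2.boundingRect(c))
    r,b=rect("wrist",c,.036,s); print(r,toplate(r[0]))
```

```text
stop [[11.7, 54.2], [68.3, 54.7]]
far top [[-23.0, 48.4], [-34.2, -41.3]]
far bot [[-24.3, 49.5], [-35.4, -39.5]]
block stop left top [[10.6, 75.6]]
[[ 36.03029361 -44.60793093]] [ 0.58728756 -0.19803301  0.09852556]
3331.5 (243, 202, 68, 65)
((589.4067993164062, -199.41043090820312), (44.97458267211914, 46.83259963989258), 57.676082611083984) [[ 38.52992309 -44.98249923]]
3060.5 (140, 345, 128, 33)
((519.8715209960938, -104.75691223144531), (98.5632553100586, 31.105958938598633), 61.571231842041016) [[-63.99666173  12.31272688]]
1099.0 (180, 296, 90, 18)
((555.7586059570312, -141.70291137695312), (65.66889190673828, 14.33970832824707), 65.4813003540039) [[-16.0195481   -6.42456983]]
```

Call:
step_arm --increments '[0.03,0,0.5,0,0,0,0,0,0.5,0,0,0,0,0,0.5,0,0,0,0,0,0.5,0,0,0,0,0,0.4,0,0,0,0,0,0.34,0,0,0,0,0,0,0,0,0]'

```text
t: 5.32
ee_pos: [0.5889, -0.1987, 0.0313]
orientation: [[0.91, -0.415, -0.001], [-0.415, -0.91, 0.001], [-0.001, -0.0, -1.0]]
wrist_force: [-0.6, -0.3, 1.0]
finger_gap: 0.0883
finger_force: 0.0
```

Call:
step_arm --increments '[0,0,0,0,0,0,0,0,0,0,0,0,0,0,0,0,0,0,0,0,0,0,0,0,0,0,0,0,0,0,0,0,0,0,0,0,0,0,0,0,0,0,0,0,0,0,0,0]' --gripper 1 --newtons 15

```text
t: 6.32
ee_pos: [0.5895, -0.199, 0.0324]
orientation: [[0.91, -0.415, 0.0], [-0.415, -0.91, -0.0], [0.0, 0.0, -1.0]]
wrist_force: [-0.7, 1.0, 3.2]
finger_gap: 0.0453
finger_force: 15.0
```

Call:
step_arm --increments '[0,0,-0.5,0,0,0,0,0,-0.8,0,0,0,0,0,-0.8,0,0,0,-0.38,0.96,0,0,0,0,-0.38,0.96,0,0,0,0,-0.38,0.96,0,0,0,0,-0.38,0.96,0,0,0,0,-0.38,0.96,0,0,0,0,-0.38,0.96,0,0,0,0,0,0,0,0,0,0]'

```text
t: 7.58
ee_pos: [0.4774, -0.3079, 0.0862]
orientation: [[0.909, -0.417, 0.001], [-0.417, -0.909, -0.001], [0.002, 0.001, -1.0]]
wrist_force: [0.9, 0.1, -1.3]
finger_gap: 0.0457
finger_force: 15.0
```

Run:
```python
from h import *
s=get_state(); p,d=grab_frame("wrist"); cv2.imwrite("pics/w3.png",p)
print(s["ee_pos"],toplate(s["ee_pos"]*1000),s["finger_gap"],s["finger_force"])
```

```text
[ 0.47737417 -0.30788543  0.08622487] [[ -18.43158443 -190.14972209]] 0.045679959210240526 14.995720411029652
```

View pics/w3.png

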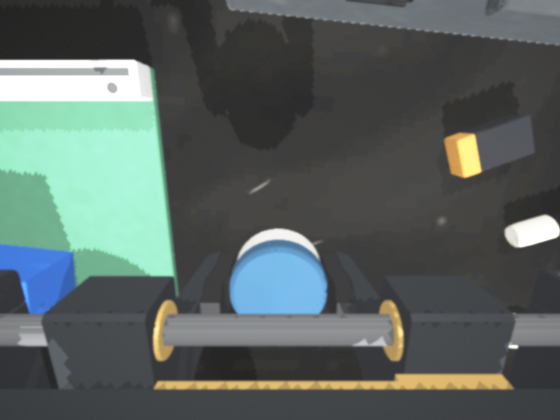

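The picture shows the tin held upright between the jaws at (278,280). The bench below is clear, and the plate edge lies well to the left at column 170.

Call:
step_arm --increments '[0,0,0.6,0,0,0,0,0,0.7,0,0,0,0,0,0.6,0,0,0,0,0,0.3,0,0,0,0,0,0,0,0,0,0,0,0,0,0,0]'

```text
t: 8.38
ee_pos: [0.4781, -0.3067, 0.0301]
orientation: [[0.91, -0.415, 0.0], [-0.415, -0.91, -0.0], [0.001, 0.0, -1.0]]
wrist_force: [0.3, 0.7, -0.5]
finger_gap: 0.0452
finger_force: 15.0
```

Call:
step_arm --increments '[0,0,0.1,0,0,0,0,0,0.08,0,0,0,0,0,0,0,0,0,0,0,0,0,0,0]'

```text
t: 8.88
ee_pos: [0.4778, -0.3064, 0.0253]
orientation: [[0.91, -0.415, 0.0], [-0.415, -0.91, -0.0], [0.0, 0.0, -1.0]]
wrist_force: [0.7, 0.5, -0.9]
finger_gap: 0.0457
finger_force: 15.0
```

Call:
step_arm --increments '[0,0,0.03,0,0,0,0,0,0.02,0,0,0,0,0,0,0,0,0]'

```text
t: 9.25
ee_pos: [0.4779, -0.3065, 0.0243]
orientation: [[0.91, -0.415, 0.0], [-0.415, -0.91, -0.0], [0.0, 0.0, -1.0]]
wrist_force: [-1.3, 0.5, 4.3]
finger_gap: 0.0452
finger_force: 15.0
```

Call:
step_arm --increments '[0,0,0,0,0,0,0,0,0,0,0,0,0,0,0,0,0,0,0,0,0,0,0,0,0,0,0,0,0,0,0,0,0,0,0,0]' --gripper -1

```text
t: 10.0
ee_pos: [0.4778, -0.3064, 0.024]
orientation: [[0.91, -0.415, 0.0], [-0.415, -0.91, -0.0], [0.0, -0.0, -1.0]]
wrist_force: [0.2, 0.1, -0.2]
finger_gap: 0.0878
finger_force: 0.0
```

Call:
step_arm --increments '[0,0,-0.4,0,0,0,0,0,-0.8,0,0,0,0,0,-0.8,0,0,0,0,0,-0.8,0,0,0,0,0,0,0,0,0]'

```text
t: 10.62
ee_pos: [0.4792, -0.3077, 0.0971]
orientation: [[0.91, -0.415, 0.004], [-0.415, -0.91, -0.004], [0.005, 0.002, -1.0]]
wrist_force: [-0.4, -0.8, 0.6]
finger_gap: 0.0879
finger_force: 0.0
```

Run:
```python
from h import *
s=get_state(); p,d=grab_frame("wrist"); cv2.imwrite("pics/w4.png",p)
h=cv2.cvtColor(p,cv2.COLOR_BGR2HSV); H,S,V=[h[...,i].astype(int) for i in range(3)]
print(toplate(s["ee_pos"]*1000),s["ee_pos"],s["t"])
for c in big((H>98)&(H<125)&(S>110))[:2]:
    r,b=rect("wrist",c,.028,s); print(cv2.boundingRect(c),r,toplate(r[0]))
```

```text
[[ -16.78939269 -189.23635308]] [ 0.47924727 -0.3077353   0.09712169] 10.625
(244, 206, 67, 63) ((476.6054992675781, -307.3641052246094), (46.36666488647461, 46.378597259521484), 21.1517276763916) [[ -19.347232  -189.9940988]]
(0, 239, 85, 38) ((531.5587768554688, -146.3631591796875), (60.398685455322266, 28.504505157470703), 58.4433479309082) [[-36.10788207 -20.70072044]]
```

View pics/w4.png

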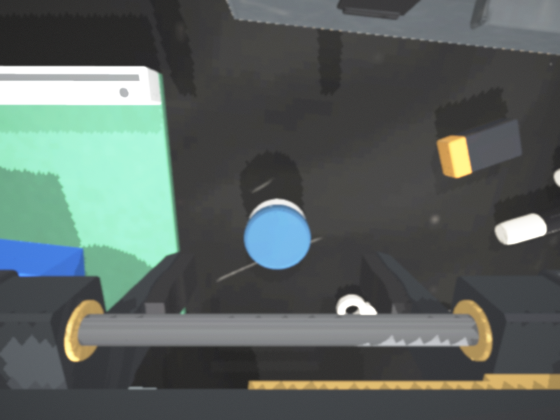

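The picture shows the tin standing free and upright at (277,238), with the battery and spanner untouched. Now the offcut.

Call:
step_arm --increments '[-0.172,-0.98,-0.2,0,0,0,-0.172,-0.98,-0.2,0,0,0,-0.172,-0.98,-0.2,0,0,0,-0.172,-0.98,-0.2,0,0,0,-0.172,-0.98,-0.2,0,0,0,-0.172,-0.98,-0.2,0,0,0,-0.172,-0.98,-0.2,0,0,0,-0.172,-0.98,-0.2,0,0,0]'

```text
t: 11.68
ee_pos: [0.5274, -0.1127, 0.1334]
orientation: [[0.91, -0.415, -0.001], [-0.415, -0.91, 0.001], [-0.001, -0.0, -1.0]]
wrist_force: [0.5, -0.7, 0.4]
finger_gap: 0.0879
finger_force: 0.0
```

Call:
step_arm --increments '[0,0,0,0,0,-0.0691,0,0,0,0,0,-0.0691,0,0,0,0,0,-0.0691,0,0,0,0,0,-0.0691,0,0,0,0,0,-0.0691,0,0,0,0,0,-0.0691,0,0,0,0,0,-0.0691,0,0,0,0,0,-0.0691,0,0,0,0,0,-0.0691,0,0,0,0,0,-0.0691]'

```text
t: 12.92
ee_pos: [0.5272, -0.1135, 0.1332]
orientation: [[0.52, 0.854, -0.001], [0.854, -0.52, 0.001], [-0.0, -0.002, -1.0]]
wrist_force: [0.3, 0.2, -0.2]
finger_gap: 0.0883
finger_force: 0.0
```

Call:
step_arm --increments '[0,0,0,0,0,0,0,0,0,0,0,0]'

```text
t: 13.18
ee_pos: [0.5275, -0.1137, 0.1336]
orientation: [[0.526, 0.85, -0.001], [0.85, -0.526, 0.0], [-0.0, -0.001, -1.0]]
wrist_force: [-0.3, -0.0, -0.3]
finger_gap: 0.0883
finger_force: 0.0
```

Run:
```python
from h import *
s=get_state(); p,d=grab_frame("wrist"); cv2.imwrite("pics/w5.png",p)
import pickle; pickle.dump(s,open("pics/w5.pkl","wb"))
h=cv2.cvtColor(p,cv2.COLOR_BGR2HSV); H,S,V=[h[...,i].astype(int) for i in range(3)]
x=s["orientation"][:2,0]; print(toplate(s["ee_pos"]*1000),s["ee_pos"],s["t"],"tool x in plate deg",np.degrees(np.arctan2(x[1],x[0]))+24.5)
for c in big((H>98)&(H<125)&(S>110))[:3]:
    r,b=rect("wrist",c,.053,s); print(cv2.boundingRect(c),r,toplate(b).tolist())
```

```text
[[-53.36138114   7.34947803]] [ 0.52749099 -0.11368366  0.13358864] 13.175 tool x in plate deg 82.7624573261607
(250, 157, 64, 124) ((531.9465942382812, -111.99546813964844), (94.65540313720703, 44.805137634277344), 58.29774856567383) [[-78.16639471539283, -33.41224093332728], [-33.714840920010666, -39.02957848668987], [-21.847642542040486, 54.87899883222079], [-66.29922410723681, 60.496323730149946]]
(322, 376, 26, 4) ((497.16387939453125, -258.10223388671875), (3.281028985977173, 21.8016414642334), 58.322601318359375) [[-32.08882531597391, -136.9079638791166], [-10.458016226950141, -139.6319283553954], [-10.048109595447684, -136.37660097703827], [-31.67891868447145, -133.6526365007595]]
```

View pics/w5.png

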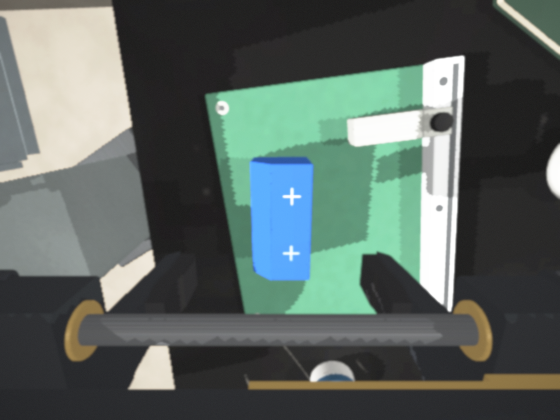

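The picture shows the offcut square between the jaws (tops at (252–312,157–280)). The stop is at (385,128) and the fence on the right. I'll descend so the tips stay above the fence's top, then grip.

Call:
step_arm --increments '[0,0.12,0.5,0,0,0,0,0,0.6,0,0,0,0,0,0.6,0,0,0,0,0,0.6,0,0,0,0,0,0.6,0,0,0,0,0,0.54,0,0,0,0,0,0,0,0,0,0,0,0,0,0,0]'

```text
t: 14.22
ee_pos: [0.5306, -0.1155, 0.0482]
orientation: [[0.524, 0.852, 0.0], [0.852, -0.524, -0.0], [0.0, 0.001, -1.0]]
wrist_force: [-1.1, -0.1, 0.3]
finger_gap: 0.088
finger_force: 0.0
```

Call:
step_arm --increments '[0,0,0,0,0,0,0,0,0,0,0,0,0,0,0,0,0,0,0,0,0,0,0,0,0,0,0,0,0,0,0,0,0,0,0,0,0,0,0,0,0,0]' --gripper 1 --newtons 12

```text
t: 15.1
ee_pos: [0.5302, -0.1153, 0.048]
orientation: [[0.524, 0.852, -0.0], [0.852, -0.524, 0.0], [-0.0, -0.0, -1.0]]
wrist_force: [-0.8, -0.7, 1.2]
finger_gap: 0.0445
finger_force: 12.0
```

Call:
step_arm --increments '[0,0,0,0,0,-0.0296,0,0,0,0,0,-0.0296,-0.24,0.3,0,0,0,0,0,0.6,0,0,0,0,0,0.6,0,0,0,0,0,0.6,0,0,0,0,0,0.6,0,0,0,0,0,0.5,0,0,0,0,0,0.2,0,0,0,0,0,0,0,0,0,0]'

```text
t: 16.35
ee_pos: [0.6057, -0.1565, 0.048]
orientation: [[0.415, 0.91, 0.001], [0.91, -0.415, -0.001], [-0.0, 0.001, -1.0]]
wrist_force: [0.4, -0.3, 0.9]
finger_gap: 0.045
finger_force: 12.0
```

Run:
```python
from h import *
s=get_state(); p,d=grab_frame("wrist"); cv2.imwrite("pics/w6.png",p)
import pickle; pickle.dump(s,open("pics/w6.pkl","wb"))
x=s["orientation"][:2,0]; print(toplate(s["ee_pos"]*1000),s["ee_pos"],s["t"],"tool x in plate deg",np.degrees(np.arctan2(x[1],x[0]))+24.5,s["wrist_force"],s["finger_gap"])
```

```text
[[35.59947161  0.81729018]] [ 0.60573307 -0.15651916  0.04801396] 16.35 tool x in plate deg 90.00686558760601 [ 0.35799001 -0.26807002  0.85289394] 0.04496685167649654
```

View pics/w6.png

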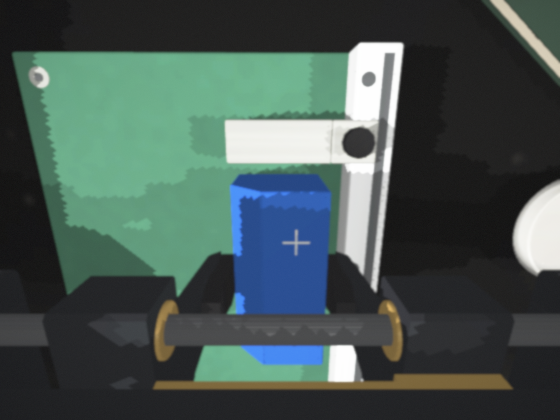

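The picture shows the offcut parallel to the fence with a gap of about 12 mm, its end about 8 mm short of the stop (at (230–330,162–178)).

Call:
step_arm --increments '[0.1,0.25,0,0,0,0,0,0.15,0,0,0,0,0,0.06,0,0,0,0,0,0.04,0,0,0,0,0,0,0,0,0,0]'

```text
t: 17.02
ee_pos: [0.6176, -0.1588, 0.0479]
orientation: [[0.414, 0.91, 0.0], [0.91, -0.414, 0.0], [0.0, 0.0, -1.0]]
wrist_force: [-0.7, 0.6, 1.4]
finger_gap: 0.0444
finger_force: 12.0
```

Call:
step_arm --increments '[0,0.04,0,0,0,0,0,0,0,0,0,0]'

```text
t: 17.27
ee_pos: [0.6184, -0.1593, 0.0479]
orientation: [[0.414, 0.91, -0.0], [0.91, -0.414, 0.0], [0.0, -0.0, -1.0]]
wrist_force: [-1.2, 0.7, 1.6]
finger_gap: 0.0447
finger_force: 12.0
```

Call:
step_arm --increments '[0,0.04,0,0,0,0,0,0,0,0,0,0]'

```text
t: 17.52
ee_pos: [0.6185, -0.1593, 0.0479]
orientation: [[0.414, 0.91, -0.002], [0.91, -0.414, 0.001], [0.0, -0.002, -1.0]]
wrist_force: [-5.6, 1.5, 5.2]
finger_gap: 0.045
finger_force: 12.0
```

Call:
step_arm --increments '[0.1,-0.02,0,0,0,0,0.06,0,0,0,0,0,0,0,0,0,0,0]'

```text
t: 17.9
ee_pos: [0.6199, -0.1562, 0.0479]
orientation: [[0.414, 0.91, -0.002], [0.91, -0.414, -0.0], [-0.001, -0.001, -1.0]]
wrist_force: [-5.7, -0.4, 4.1]
finger_gap: 0.0445
finger_force: 12.0
```

Call:
step_arm --increments '[0.04,0,0,0,0,0,0,0,0,0,0,0]'

```text
t: 18.15
ee_pos: [0.6203, -0.1554, 0.0479]
orientation: [[0.415, 0.91, -0.002], [0.91, -0.415, -0.0], [-0.001, -0.001, -1.0]]
wrist_force: [-4.7, -1.5, 3.5]
finger_gap: 0.0449
finger_force: 12.0
```

Call:
step_arm --increments '[0.04,0,0,0,0,0,0,0,0,0,0,0]'

```text
t: 18.4
ee_pos: [0.6207, -0.1546, 0.0479]
orientation: [[0.414, 0.91, -0.002], [0.91, -0.414, -0.0], [-0.001, -0.001, -1.0]]
wrist_force: [-5.1, -1.3, 3.4]
finger_gap: 0.0446
finger_force: 12.0
```

Call:
step_arm --increments '[0.04,0,0,0,0,0,0,0,0,0,0,0]'

```text
t: 18.65
ee_pos: [0.6211, -0.1537, 0.0479]
orientation: [[0.414, 0.91, -0.002], [0.91, -0.414, -0.0], [-0.001, -0.001, -1.0]]
wrist_force: [-4.9, 0.1, 4.4]
finger_gap: 0.0452
finger_force: 12.0
```

Call:
step_arm --increments '[0.04,0,0,0,0,0,0,0,0,0,0,0]'

```text
t: 18.9
ee_pos: [0.6212, -0.1536, 0.0479]
orientation: [[0.414, 0.91, -0.002], [0.91, -0.414, -0.002], [-0.002, -0.002, -1.0]]
wrist_force: [-7.8, -4.1, 3.9]
finger_gap: 0.0448
finger_force: 12.0
```

Call:
step_arm --increments '[0.04,0,0,0,0,0,0,0,0,0,0,0]'

```text
t: 19.15
ee_pos: [0.6212, -0.1534, 0.0478]
orientation: [[0.414, 0.91, -0.003], [0.91, -0.414, -0.003], [-0.004, -0.002, -1.0]]
wrist_force: [-8.3, -8.3, 5.4]
finger_gap: 0.0449
finger_force: 12.0
```

Run:
```python
from h import *
s=get_state(); p,d=grab_frame("wrist"); cv2.imwrite("pics/w7.png",cv2.resize(p[90:300,180:460],None,fx=2.8,fy=2.8,interpolation=cv2.INTER_CUBIC))
print(toplate(s["ee_pos"]*1000),s["wrist_force"]@np.array([.414,.91,0]))
```

```text
[[48.39140377 10.03857255]] -10.981771525818221
```

View pics/w7.png

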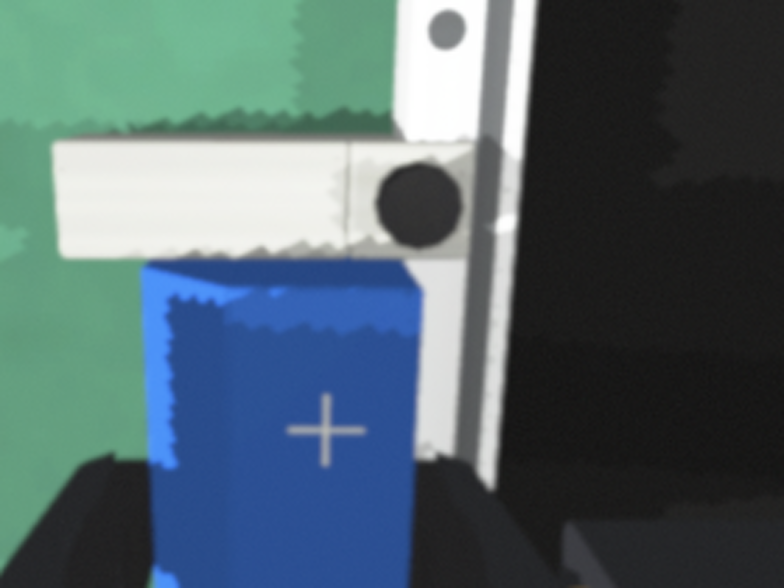

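The crop shows the offcut flush along the fence (far edge at column 420) and its end against the stop (row 262). The wrist force confirms contact with the stop, about 11 N. I'll release, lift and reorient for the diagonal push.

Call:
step_arm --increments '[-0.05,-0.02,0,0,0,0,0,0,0,0,0,0]'

```text
t: 19.45
ee_pos: [0.6211, -0.1535, 0.0479]
orientation: [[0.414, 0.91, -0.001], [0.91, -0.414, -0.002], [-0.002, -0.0, -1.0]]
wrist_force: [-5.0, -4.7, 2.6]
finger_gap: 0.0445
finger_force: 12.0
```

Call:
step_arm --increments '[0,0,0,0,0,0,0,0,0,0,0,0,0,0,0,0,0,0]' --gripper -0.4

```text
t: 19.82
ee_pos: [0.622, -0.1521, 0.048]
orientation: [[0.414, 0.91, 0.001], [0.91, -0.414, 0.0], [0.0, 0.001, -1.0]]
wrist_force: [0.3, -0.4, -0.4]
finger_gap: 0.0618
finger_force: 0.0
```

Call:
step_arm --increments '[0,0,-0.3,0,0,0,0,0,-0.8,0,0,0,0,0,-0.9,0,0,0,0,0,-0.9,0,0,0,0,0,-0.9,0,0,0,0,0,0,0,0,0]'

```text
t: 20.58
ee_pos: [0.6236, -0.153, 0.1468]
orientation: [[0.414, 0.91, 0.006], [0.91, -0.414, -0.003], [0.0, 0.006, -1.0]]
wrist_force: [-0.1, -0.3, -0.5]
finger_gap: 0.0615
finger_force: 0.0
```

Call:
step_arm --increments '[0,0,0,0,0,0.075,0,0,0,0,0,0.075,0,0,0,0,0,0.075,0,0,0,0,0,0.075,0,0,0,0,0,0.075,0,0,0,0,0,0.075,0,0,0,0,0,0.075,0,0,0,0,0,0.075,0,0,0,0,0,0.075,0,0,0,0,0,0.075]' --gripper 1 --newtons 20

```text
t: 21.82
ee_pos: [0.6213, -0.1521, 0.1423]
orientation: [[0.908, -0.419, -0.001], [-0.419, -0.908, 0.0], [-0.001, -0.0, -1.0]]
wrist_force: [-0.2, 0.7, -0.5]
finger_gap: 0.0006
finger_force: 0.0
```

Call:
step_arm --increments '[-0.4,0,0,0,0,0,-0.8,0,0,0,0,0,-0.8,0,0,0,0,0,-0.4,0,0,0,0,0,0,0,0,0,0,0]'

```text
t: 22.45
ee_pos: [0.5666, -0.1271, 0.143]
orientation: [[0.911, -0.413, -0.0], [-0.413, -0.911, 0.0], [-0.0, -0.0, -1.0]]
wrist_force: [-0.1, -0.5, 0.1]
finger_gap: 0.0007
finger_force: 0.0
```

Run:
```python
from h import *
s=get_state(); p,d=grab_frame("wrist"); cv2.imwrite("pics/w8.png",p)
import pickle; pickle.dump(s,open("pics/w8.pkl","wb"))
h=cv2.cvtColor(p,cv2.COLOR_BGR2HSV); H,S,V=[h[...,i].astype(int) for i in range(3)]
print(toplate(s["ee_pos"]*1000),s["ee_pos"][2],s["t"],s["qpos"],s["finger_gap"])
for c in big((H>98)&(H<125)&(S>110))[:2]:
    r,b=rect("wrist",c,.053,s); print(cv2.boundingRect(c),r,toplate(b).round(1).tolist())
```

```text
[[-12.18968333  11.35627435]] 0.14301726703607803 22.45 [-4.24974129e-01  3.17181956e-01  1.68373912e+00  3.76420584e-05
  1.14077485e+00  1.57134896e+00] 0.0006526779743052658
(211, 110, 132, 63) ((622.9562377929688, -152.8838348388672), (90.37102508544922, 42.58266067504883), 65.18988037109375) [[28.2, -33.8], [70.8, -34.0], [71.3, 56.3], [28.7, 56.6]]
(480, 196, 60, 54) ((494.5647277832031, -290.8146667480469), (44.83525848388672, 42.786216735839844), 9.331494331359863) [[-40.4, -162.2], [-16.6, -197.7], [20.7, -172.8], [-3.2, -137.2]]
```

View pics/w8.png

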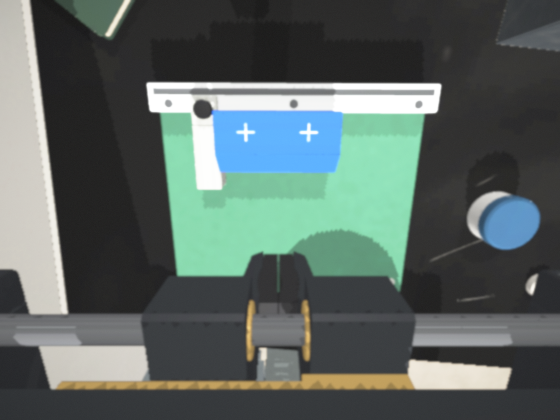

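The picture shows the offcut against the fence and stop at (215–340,110–172), the tin standing at (508,220), and the fingers closed. Next I'll tilt 45° and approach square to the bevel.

Call:
step_arm --increments '[0,0,0,0,0.075,0,0,0,0,0,0.075,0,0,0,0,0,0.075,0,0,0,0,0,0.075,0,0,0,0,0,0.075,0,0,0,0,0,0,0,0,0,0,0,0,0]'

```text
t: 23.38
ee_pos: [0.5683, -0.1282, 0.1439]
orientation: [[0.644, -0.414, 0.643], [-0.293, -0.91, -0.293], [0.706, 0.0, -0.708]]
wrist_force: [-0.2, 1.2, -0.0]
finger_gap: 0.0003
finger_force: 0.0
```

Call:
step_arm --increments '[-0.49,0,0,0,0,0,-0.49,0,0,0,0,0,-0.49,0,0.4,0,0,0,0,0,0.7,0,0,0,0,0,0.7,0,0,0,0,0,0.5,0,0,0,0,0,0.3,0,0,0,0,0,0,0,0,0,0,0,0,0,0,0]'

```text
t: 24.5
ee_pos: [0.5874, -0.1365, 0.0904]
orientation: [[0.665, -0.413, 0.622], [-0.303, -0.911, -0.281], [0.682, -0.001, -0.731]]
wrist_force: [-0.3, -0.1, 0.1]
finger_gap: 0.0004
finger_force: 0.0
```

Run:
```python
from h import *
s=get_state(); P=np.r_[toplate(s["ee_pos"]*1000)[0],s["ee_pos"][2]*1000]
a=np.radians(-24.5);xh=np.array([np.cos(a),np.sin(a),0]);yh=np.array([-xh[1],xh[0],0])
R=np.array([xh,yh,[0,0,1]])@s["orientation"]
print(P,R.round(3)); print("tip",P+17*R[:,2]); print("to go in tool axes",R.T@(np.array([33.4,11.4,45.5])-P-17*R[:,2]),s["qpos"],s["t"])
```

```text
[10.65218764 11.45263371 90.38539978] [[ 0.731  0.002  0.682]
 [ 0.    -1.     0.002]
 [ 0.682 -0.001 -0.731]]
tip [22.25404204 11.48251489 77.9597778 ]
to go in tool axes [-14.00585989   0.13087031  31.33201437] [-4.24826684e-01  2.33507423e-01  2.15583856e+00 -1.23569590e-01
  1.12642752e-03  1.69591742e+00] 24.5
```

Joint 5 reached its lower bound (0), so 45° tilt isn't reachable this low. I'll ease the tilt to about 30° and still press along the bevel normal.

Call:
step_arm --increments '[0,0,0,0,-0.055,0,0,0,0,0,-0.055,0,0,0,0,0,0,0,0,0,0,0,0,0]'

```text
t: 25.0
ee_pos: [0.587, -0.1363, 0.0899]
orientation: [[0.789, -0.413, 0.454], [-0.359, -0.911, -0.205], [0.499, -0.001, -0.867]]
wrist_force: [0.3, 0.1, 0.3]
finger_gap: 0.0003
finger_force: 0.0
```

```bash
cat > g.py <<'E'
from h import *
s=get_state(); P=np.r_[toplate(s["ee_pos"]*1000)[0],s["ee_pos"][2]*1000]
a=np.radians(-24.5);xh=np.array([np.cos(a),np.sin(a),0]);yh=np.array([-xh[1],xh[0],0]);B=np.array([xh,yh,[0,0,1]])
R=B@s["orientation"]
print(P,R.round(3)); c=P+17*R[:,2]+9*R[:,0]; print("corner",c)
print("to go in tool axes",R.T@(np.array([33.4,11.4,45.5])-c),"bevel push dir in tool",R.T@np.array([.707,0,-.707]),"F",B@s["wrist_force"],s["qpos"],s["t"])
E
python3 g.py
```

```text
[10.19049159 11.44045633 89.93404976] [[ 0.867  0.002  0.499]
 [ 0.001 -1.     0.002]
 [ 0.499 -0.001 -0.867]]
corner [26.46837654 11.4750197  79.68567102]
to go in tool axes [-11.03722303   0.11702584  33.08895809] bevel push dir in tool [0.26031847 0.00174083 0.96536483] F [0.22739264 0.17377651 0.30443428] [-4.25061930e-01  2.36499119e-01  2.02655561e+00  8.48938983e-04
  3.56532070e-01  1.57132083e+00] 25.0
```

Call:
step_arm --increments '[-0.262,0,0.3,0,0,0,-0.262,0,0.4,0,0,0,0,0,0.32,0,0,0,0,0,0,0,0,0,0,0,0,0,0,0]'

```text
t: 25.62
ee_pos: [0.5892, -0.1373, 0.0619]
orientation: [[0.789, -0.413, 0.454], [-0.359, -0.911, -0.205], [0.498, -0.001, -0.867]]
wrist_force: [-0.3, 0.8, 0.3]
finger_gap: 0.0004
finger_force: 0.0
```

```bash
python3 g.py
```

```text
[12.60163739 11.43006608 61.86011183] [[ 0.867  0.001  0.498]
 [ 0.001 -1.     0.002]
 [ 0.498 -0.001 -0.867]]
corner [28.87245084 11.46327548 51.60050526]
to go in tool axes [0.88790663 0.07581011 7.54484886] bevel push dir in tool [0.26098465 0.00170809 0.96518501] F [-0.5454143   0.5859288   0.31179072] [-4.25108598e-01  3.01860765e-01  2.02305358e+00  1.14822458e-03
  2.95362348e-01  1.57115360e+00] 25.625
```

Good. Now I'll creep along the bevel normal (tool direction 0.26, 0, 0.965).

Call:
step_arm --increments '[0.03,0,0.11,0,0,0,0.03,0,0.11,0,0,0,0,0,0,0,0,0]'

```text
t: 26.0
ee_pos: [0.5928, -0.139, 0.0578]
orientation: [[0.789, -0.413, 0.454], [-0.359, -0.911, -0.205], [0.498, -0.001, -0.867]]
wrist_force: [0.1, -0.4, -0.2]
finger_gap: 0.0003
finger_force: 0.0
```

Call:
step_arm --increments '[0.012,0,0.045,0,0,0,0,0,0,0,0,0]'

```text
t: 26.25
ee_pos: [0.5934, -0.1393, 0.057]
orientation: [[0.789, -0.413, 0.454], [-0.359, -0.911, -0.205], [0.498, -0.001, -0.867]]
wrist_force: [-0.2, -0.7, 0.7]
finger_gap: 0.0006
finger_force: 0.0
```

Call:
step_arm --increments '[0.012,0,0.045,0,0,0,0,0,0,0,0,0]'

```text
t: 26.5
ee_pos: [0.5939, -0.1394, 0.0565]
orientation: [[0.79, -0.413, 0.453], [-0.359, -0.911, -0.205], [0.498, -0.001, -0.867]]
wrist_force: [-6.3, 1.8, 6.3]
finger_gap: 0.0007
finger_force: 5.0
```

Call:
step_arm --increments '[0.012,0,0.045,0,0,0,0,0,0,0,0,0]'

```text
t: 26.75
ee_pos: [0.5942, -0.1395, 0.0562]
orientation: [[0.79, -0.413, 0.453], [-0.359, -0.911, -0.205], [0.497, -0.001, -0.868]]
wrist_force: [-18.2, 5.2, 21.9]
finger_gap: 0.0003
finger_force: 13.9
```

Call:
step_arm --increments '[0,0,0,0,0,0,0,0,0,0,0,0,0,0,0,0,0,0]'

```text
t: 27.12
ee_pos: [0.5942, -0.1395, 0.0562]
orientation: [[0.79, -0.413, 0.453], [-0.359, -0.911, -0.205], [0.497, -0.001, -0.868]]
wrist_force: [-17.0, 5.1, 21.4]
finger_gap: 0.0003
finger_force: 13.8
```

Run:
```python
from h import *
s=get_state(); p,d=grab_frame("top"); h=cv2.cvtColor(p,cv2.COLOR_BGR2HSV); H,S,V=[h[...,i].astype(int) for i in range(3)]
s2=get_state(); print(s["t"],s["wrist_force"],s2["wrist_force"],s2["dq"].round(3))
m=(H>98)&(H<125)&(S>120); m[:, :140]=0; m[300:]=0; m[:150]=0; m[:,360:]=0
for c in big(m)[:4]:
    r,b=rect("top",c,.04); print(cv2.contourArea(c),cv2.boundingRect(c),toplate(r[0]).round(1),r[1:],toplate(b).round(1).tolist())
p,d=grab_frame("wrist"); st=get_state(); h=cv2.cvtColor(p,cv2.COLOR_BGR2HSV); H,S,V=[h[...,i].astype(int) for i in range(3)]
for c in big((H>98)&(H<125)&(S>110))[:2]:
    r,b=rect("wrist",c,.053,st); print("wrist",cv2.boundingRect(c),toplate(b).round(1).tolist())
```

```text
27.125 [-16.98889757   5.08160959  21.41869939] [-18.0295206    3.69057236  20.9260376 ] [ 0.001  0.001 -0.     0.     0.002  0.001]
988.5 (196, 174, 50, 41) [[46.9 12.9]] ((97.5779800415039, 48.79277420043945), 64.85601043701172) [[22.0, -35.6], [70.8, -36.1], [71.9, 61.4], [23.1, 62.0]]
423.5 (288, 254, 24, 25) [[ -21.2 -187.3]] ((44.74989318847656, 46.44600296020508), 88.2829360961914) [[-34.0, -216.9], [8.9, -198.9], [-8.5, -157.7], [-51.3, -175.6]]
0.0 (234, 150, 1, 1) [[139.4  22.7]] ((0.0, 0.0), 0.0) [[139.4, 22.7], [139.4, 22.7], [139.4, 22.7], [139.4, 22.7]]
0.0 (239, 153, 1, 1) [[137.7  11.1]] ((0.0, 0.0), 0.0) [[137.7, 11.1], [137.7, 11.1], [137.7, 11.1], [137.7, 11.1]]
wrist (190, 184, 175, 90) [[24.5, -33.4], [70.8, -33.8], [71.4, 56.6], [25.2, 56.9]]
```

```bash
python3 -c "
from bench import *
print(sign_off())"
```

```text
the job is handed in; nothing more can be done
None
```

I handed the job in at about 27 s with the offcut still pressed against the fence (about 18 N) and down on the plate (about 21 N), its end at the stop. I held the tool tilted about 30° instead of 45° because of a joint limit. The tin stands on the bare bench beside the plate, and I saw no contact with the battery, spanner or petri dish; no verdict was returned.

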